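# Shut and latch the pigment carrying case

### The arm

A 6-joint arm with a two-finger parallel gripper is mounted at the origin on the work surface; the furniture and walls round the work are solid. World frame = base frame: x ahead of the robot, y to its left, z up, the work surface at z = 0. Lengths are in m, angles in degrees, forces in N, time in s.
With the tool pointing down it reaches from about 0.3 to 0.85 m from the base axis. Payload 4.2 kg.
Tool frame: the origin (TCP) lies midway between the tips of the shut fingers; the grasp point (between the pads) lies 19 mm behind it; z points along the fingers, y is the line along which they close (so a half turn about z gives the same grasp; the last joint's range is limited). The gripper opens to 91 mm and grips with 3 to 60 N. Pads are 32 mm wide; open, the fingers measure 118 mm over their backs; the gripper's body (76 mm by 178 mm) begins 60 mm behind the grasp point.
Start: joints at [-74.083, 18.312, 89.639, -0, 72.044, -1.146], TCP at [0.169, -0.55, 0.214] pointing down, gripper open.
Joint ranges: [-177.97, 177.97], [-48.28, 115.42], [12.27, 149.76], [-77.06, 257.06], [2.81, 150.46], [-146.56, 146.56]. Speed limits (degrees/s): [147.25, 147.25, 180, 180, 180, 180].

### API

Orientations are given as a 3x3 rotation matrix whose columns are the frame's x, y, z axes.
In Python, from rig import arm gives the robot as it stands.
- The arm moves only by the shell command python3 drive.py 'ROWS' [FORCE]. ROWS is a JSON list of rows, 1 to 10 of them, each of 7 numbers: dx, dy, dz in m, then a rotation vector rx, ry, rz in degrees, then the finger opening in m; each row is the pose to reach, as a shift and turn from the pose commanded when the command began, along the tool's axes at that moment; what a row does not reach only later rows make up. A row lasts 1/8 s, in which the tool goes at most 0.0625 m and 10.7 degrees, less where a joint would pass 70% of its speed; a pose out of reach is approached as far as the arm can. The fingers move at their own pace and stop on an object; FORCE is the grip in N (left out, the last holds). Time passes only in rows, so rows that do not move let the fingers close. It prints the time, the measured TCP pose, the force, the opening and the grip force at its end.
- arm.sense(): the state, without advancing time (a new reading comes with each control period).
- arm.camera(name): name is "scene" or "side" or "wrist"; returns a dict with "pixels" (480x640x3 uint8, blue, green, red), "mtx" (3x3 intrinsics, pixels), "view" (4x4, takes a point from world to camera coordinates). Camera axes: x right, y up, looking along -z (the intrinsics and any distortion apply to the point x, -y, -z); pixel columns grow to the right and rows downward; lengths in m; the calibration is good to about 2 mm. A picture is of the moment at which its call begins. There is no depth.
- arm.sign_off(): hands the job in; it is judged then, once.
The state is a dict: "time_s": time; "joints": joint angles; "joint_vel": joint speeds; "effort": joint torques, N m; "eef_pos": TCP position; "tcp_rot": TCP orientation; "wrist_force": force on the tool from outside, world axes, zero at the start; "torque": the same for the moment, N m; "gripper_width": finger opening in m; "gripper_force": force on a finger pad.
Only numpy, scipy, OpenCV 4.12 (cv2) and the standard library are available. Lean on these libraries where they do the work, as an engineer would, in place of code of your own. Each camera call takes 0.05 s, during which the arm holds its last target. There are 200 camera calls.

### The job

Get the small blue carrying case ready to travel: lower its lid until it is fully shut, swing the brass wire loop of the draw latch up and over so that its crossbar sits in the hook on the lid, then press the latch lever down flat towards the case so that it snaps over centre and clamps the lid. Leave the other things on the table where they stand.

Things in the scene. Friction and masses are not known exactly. Their poses are not given: they have to be found in the camera images.
- case: Blue carrying case, fixed to the table: body 130 mm deep (its x) by 170 mm wide (its y) by 120 mm high, lid 45 mm more, 165 mm high when shut. Origin: centre of the underside. Its front, which carries the latch, faces its own -x; z up. The lid is hinged along the top edge of the back (+x).
- case_lid (a joint): Lid angle, rad: 0 shut, grows as the front of the lid rises, stop at 1.5. Stiff hinge: the lid stays at any angle; it takes about 2 to 5 N at the front edge to close it.
- lid_hinge (a point): Middle of the lid's hinge axis, at the top edge of the case's back, x = +65 mm, z = 120 mm in the case's frame. Axes as the case's; the hinge axis is y.
- lid_front (a point): Point on the lid's outer (top) face, 12 mm behind its front edge, mid width: a place to push the lid shut. Turns with the lid; z = the lid's outward normal. When shut it lies 118 mm in front of the hinge axis and 45 mm above it. A black carrying handle, 23 mm high, stands across the lid top 63 mm behind this point.
- keeper (a point): Turns with the lid: seat of the crossbar's middle in the hook on the lid's front (it may sit 0 to 5 mm behind). The hook is an upward-open channel 40 mm wide: floor 3 mm below this point; outer lip 3 to 7 mm in front (-x), its top 5 mm above; steel strike plate on the lid 8 mm behind, rising 35 mm above. Lid shut: 14 mm before the case's front face, z = 130 mm in the case's frame.
- latch_lever (a joint): Lever angle, rad: 0 closed, hanging straight down before the case front; grows as its free end swings out and up (pi/2: straight out, -x); stop at 2.25. Starts near 2, stays where left (light friction). With the loop hooked it stiffens (a few N at the tip) from about 0.8 rad, passes dead centre near 0.3, then snaps to 0 by itself.
- lever_pivot (a point): Axis of the lever (along y), 20 mm in front of the case front, z = 80 mm in the case's frame.
- lever_tip (a point): Outer face of the lever near its free end, mid width: where to push. The lever is a steel strip 30 mm wide with a black grip; this point is 58 mm along it from the pivot; it ends at 73 mm, curled slightly outward. Turns with the lever; its -x is the outward normal of the lever (pointing out when closed, up and toward the case when open).
- latch_bail (a joint): Wire loop's angle on the lever, rad. Lever angle + this = how far the loop leans toward the case from upright (negative: leans outward). Stop at -2.9, where the loop lies at the start; it swings freely and falls to whichever side it leans. It hinges on a pin 18 mm from lever_pivot: at lever angle q the pin is 18*sin(q-0.15) mm further out and 18*cos(q-0.15) mm lower.
- loop_bar (a point): Middle of the brass loop's crossbar: 6 mm thick, 58 mm long along y, 64 mm from the loop's pin, legs 29 mm either side. Starts leaning out over the raised lever. With the lever above 1.85 the bar swings over the hook's lip with 6 mm to spare and rests on the strike plate; lowering the lever draws it into the hook. The sprung legs stretch up to 8 mm (4 N per mm).
- ink_dish_0: Bystander: glass dish of brown ink, 78 mm wide, 38 mm high.
- ink_dish_5: Bystander: glass dish of yellow ink, 78 mm wide, 38 mm high.
- clip_jar: Bystander: clip-top glass jar, 82 mm wide, 90 mm high.
- ink_jar: Bystander: round ink jar with black lid, 87 mm wide, 70 mm high.
- stone_flint: Bystander: ochre stone, 37 by 49 by 26 mm.
- pigment_box: Bystander, fixed: open wooden paint box on the right of the table, its lid standing open, lower than 0.35 m. The robot's hand starts beside it: rise to 0.40 m before crossing to the case.

How it is judged:
By the outcome, as a careful person would: the job done as asked, in the order asked, and still so for the second after the job is handed in, with the robot touching nothing.
It also fails if it takes over 64 s, if anything falls off the work surface, if the arm or the gripper's body presses on something with over 40 N, if the wrist force passes 120 N, or if a joint passes its speed limit or range.

## Working session

There is one attempt and no reset: what is moved stays moved. The work goes in short steps, Python scripts to look and compute and a shell command to move; the robot and the scene stay as the last step left them, time stands still between calls to the robot, and variables do not carry over. Pictures are saved under pics/ and viewed, at most 10 in all, crops included, and the job is handed in when it is done.

```bash
ls; mkdir -p pics
python3 - <<'E'
from rig import arm
import cv2,numpy as np
for n in("scene","side"):
    c=arm.camera(n);cv2.imwrite(f"pics/{n}0.png",c["pixels"]);print(n,c["mtx"].tolist(),np.round(c["view"],4).tolist(),[k for k in c])
s=arm.sense();print(s["eef_pos"],np.round(s["tcp_rot"],3).tolist(),s["time_s"])
E
```

```text
drive.py
pics
rig.py
scene [[447.8447401096217, 0.0, 321.5026022408075], [0.0, 447.8447401096217, 238.67004859588468], [0.0, 0.0, 1.0]] [[-0.8582, -0.5129, -0.0213, 0.3844], [0.3071, -0.5464, 0.7792, -0.2153], [-0.4113, 0.6622, 0.6264, -1.315], [0.0, 0.0, 0.0, 1.0]] ['pixels', 'mtx', 'view']
side [[553.4083207644122, 0.0, 315.20502425908455], [0.0, 553.4083207644122, 240.5414319269606], [0.0, 0.0, 1.0]] [[0.5557, -0.8314, -0.0022, -0.1969], [0.6915, 0.4607, 0.5563, -0.3453], [-0.4615, -0.3107, 0.831, -1.7135], [0.0, 0.0, 0.0, 1.0]] ['pixels', 'mtx', 'view']
[ 0.16859251 -0.54927978  0.21324195] [[0.956, 0.293, -0.0], [0.293, -0.956, 0.001], [-0.0, -0.002, -1.0]] 0.1
```

View pics/scene0.png

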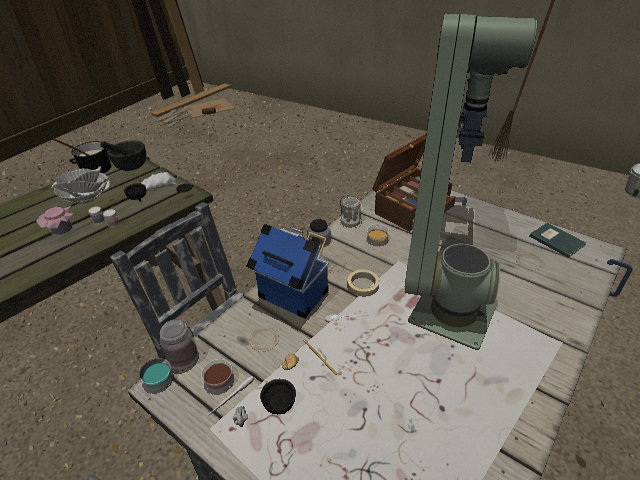

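View pics/side0.png

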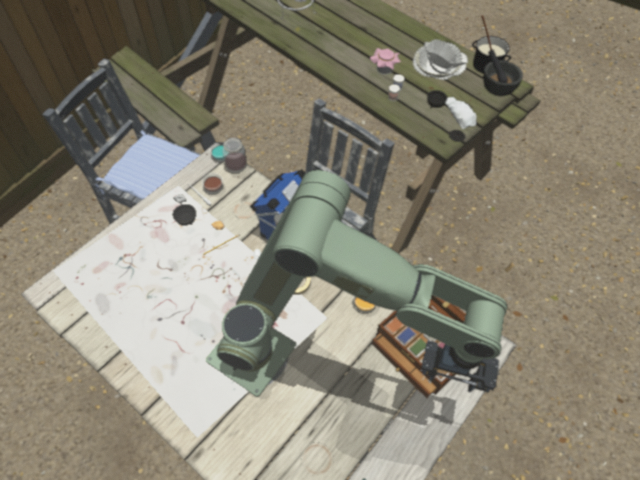

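The scene shows the blue case at about (290,270), lid ajar, brass loop near (318,240), lever facing right. The side view is mostly occluded by the arm, with the case at (275,205). I'll rise first, then enlarge crops.

```bash
python3 drive.py '[[0,0,-0.06,0,0,0,0.0],[0,0,-0.12,0,0,0,0.0],[0,0,-0.18,0,0,0,0.0],[0,0,-0.20,0,0,0,0.0]]'
python3 - <<'E'
import cv2
im=cv2.imread("pics/scene0.png")[200:330,230:400]
cv2.imwrite("pics/crop0.png",cv2.resize(im,(784,600),interpolation=cv2.INTER_CUBIC))
# rough case position: ray to z~0 for front-bottom corners
E
cat > geo.py <<'E'
import numpy as np
from rig import arm
def ray(c,u,v):
    K,V=np.array(c["mtx"]),np.array(c["view"]);R,t=V[:3,:3],V[:3,3]
    p=np.linalg.solve(K,[u,v,1.]);return -R.T@t, R.T@(p*[1,-1,-1])
def onz(c,u,v,z):
    o,d=ray(c,u,v);return o+d*(z-o[2])/d[2]
def proj(c,P):
    K,V=np.array(c["mtx"]),np.array(c["view"]);q=V[:3,:3]@P+V[:3,3];q=K@(q*[1,-1,-1]);return q[:2]/q[2]
def tri(obs):
    A=np.zeros((3,3));b=np.zeros(3)
    for c,u,v in obs:
        o,d=ray(c,u,v);d/=np.linalg.norm(d);M=np.eye(3)-np.outer(d,d);A+=M;b+=M@o
    return np.linalg.solve(A,b)
E
```

```text
time_s: 0.6
eef_pos: [0.1689, -0.5503, 0.4181]
tcp_rot: [[0.956, 0.293, 0.002], [0.293, -0.956, -0.007], [-0.0, 0.007, -1.0]]
wrist_force: [-0.1, 0.3, -1.0]
gripper_width: 0.0541
gripper_force: 0.0
```

View pics/crop0.png

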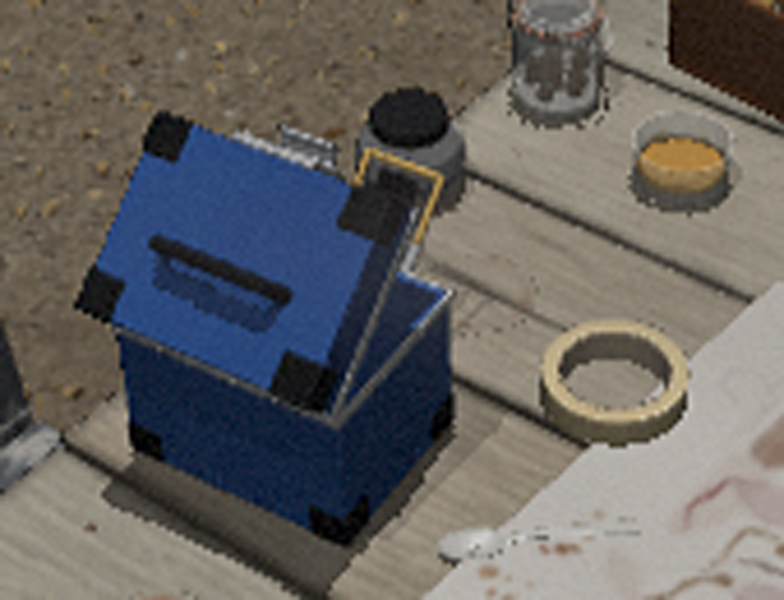

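The crop shows the case's back (hinge edge from crop (118,330) to (335,418)), its bottom corners (345,540), (450,430) and (135,440), and the body's front top corner (450,292). The lid is about 50° open. The loop crossbar is visible from (365,152) to (440,180).

Run:
```python
from geo import *
c=arm.camera("scene")
f=lambda u,v,z:onz(c,230+u/4.612,200+v/4.612,z)
for n,u,v,z in(("BRb",345,543,0),("FRb",452,430,0),("BLb",135,450,0),("BRt",335,420,.12),("BLt",118,330,.12),("FRt",451,292,.12)):print(n,np.round(f(u,v,z),4))
import cv2
s=arm.camera("side");cv2.imwrite("pics/side1.png",s["pixels"])
cv2.imwrite("pics/crop1.png",cv2.resize(s["pixels"][130:280,200:400],(800,600),interpolation=cv2.INTER_CUBIC))
```

```text
BRb [0.3649 0.2343 0.    ]
FRb [0.3559 0.1149 0.    ]
BLb [ 0.5302  0.2355 -0.    ]
BRt [0.3603 0.2425 0.12  ]
BLt [0.5211 0.2437 0.12  ]
FRt [0.3575 0.1104 0.12  ]
```

View pics/crop1.png

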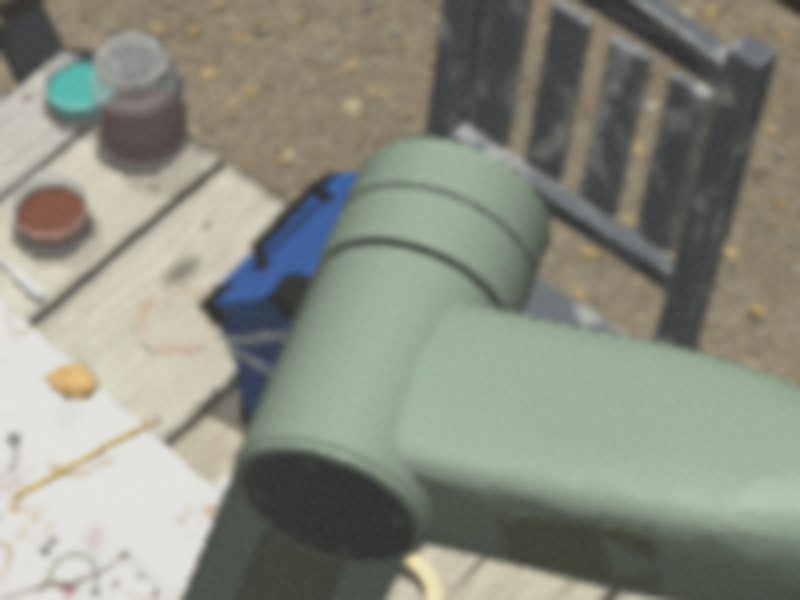

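The case's front faces world -y, so its yaw is about 90° and its centre is near (0.442, 0.177). I'll cross at 0.42 m and turn the tool to match.

```bash
python3 drive.py '[[0.04,-0.04,0,0,0,-8,0],[0.08,-0.08,0,0,0,-16,0],[0.12,-0.12,0,0,0,-24,0],[0.16,-0.16,0,0,0,-33,0],[0.20,-0.20,0,0,0,-42,0],[0.24,-0.24,0,0,0,-50,0],[0.28,-0.28,0,0,0,-58,0],[0.32,-0.32,0,0,0,-66,0],[0.36,-0.36,0,0,0,-73,0],[0.40,-0.40,0,0,0,-73,0]]'; python3 drive.py '[[0,0,0,0,0,0,0],[0,0,0,0,0,0,0]]'
python3 - <<'E'
from geo import *
import cv2
c=arm.camera("wrist");cv2.imwrite("pics/w0.png",c["pixels"])
print(np.round(arm.sense()["joints"],1),np.round(c["view"],3).tolist(),c["mtx"][0][0])
E
```

```text
time_s: 1.95
eef_pos: [0.4337, -0.0481, 0.412]
tcp_rot: [[-0.002, 1.0, -0.003], [1.0, 0.002, 0.0], [0.0, -0.003, -1.0]]
wrist_force: [1.1, -0.4, -0.4]
gripper_width: 0.0007
gripper_force: 0.0
time_s: 2.2
eef_pos: [0.4332, -0.0501, 0.4125]
tcp_rot: [[-0.002, 1.0, -0.003], [1.0, 0.002, -0.0], [-0.0, -0.003, -1.0]]
wrist_force: [0.3, -0.0, 0.5]
gripper_width: 0.0002
gripper_force: 0.0
[-8.1  1.9 82.4 -0.  95.9 -8.2] [[1.0, 0.002, -0.003, -0.432], [-0.003, 0.96, -0.281, 0.137], [0.002, 0.281, 0.96, -0.569], [0.0, 0.0, 0.0, 1.0]] 403.6899829526592
```

View pics/w0.png

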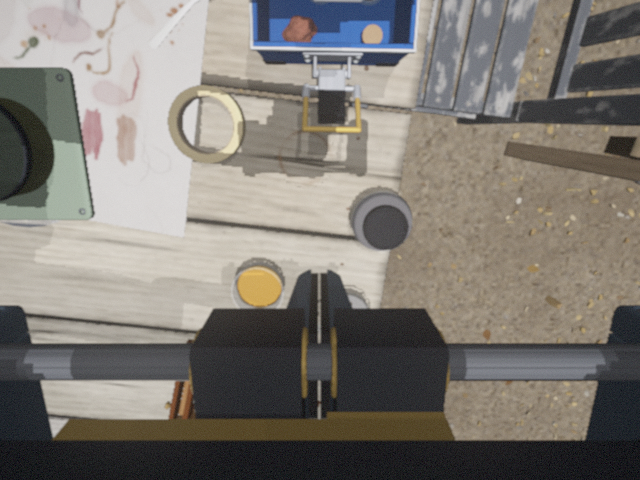

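The wrist view shows the case's front top edge from (251,48) to (415,52). The loop's crossbar runs from (303,130) to (361,131) over the black lever grip at (333,105). The ink jar is at (383,220).

Run:
```python
from geo import *
import cv2
c=arm.camera("wrist")
L=onz(c,251,49,.12);R=onz(c,416,52,.12);print("front",L,R,np.linalg.norm(R-L))
u=(R-L)/np.linalg.norm(R-L);yaw=np.degrees(np.arctan2(u[1],u[0]));print("yaw u",yaw)
for z in(.11,.125,.14):print("bar",z,onz(c,303,130,z),onz(c,361,131,z))
print("jar",onz(c,383,220,.07),"grip mid",onz(c,333,122,.105))
h=cv2.cvtColor(c["pixels"],cv2.COLOR_BGR2HSV)
m=cv2.inRange(h,(15,120,120),(32,255,255))[85:140,290:375]
ys,xs=np.nonzero(m);print("brass",xs.min()+290,xs.max()+290,ys.min()+85,ys.max()+85)
# lid front edge in scene view
s=arm.camera("scene")
for n,(a,b) in dict(R=(405,190),L=(165,113)).items():
    o,d=ray(s,230+a/4.612,200+b/4.612);
    x=(L[0]if n=="R" else R[0]);t=(x-o[0])/d[0];print("lid top front",n,o+d*t)
```

```text
front [0.36119684 0.1052719  0.12      ] [0.53439302 0.10247948 0.12      ] 0.17321869010075722
yaw u -0.9236920108759338
bar 0.11 [0.4145098 0.023419  0.11     ] [0.48004054 0.0223826  0.11      ]
bar 0.125 [0.41510043 0.02358048 0.125     ] [0.47855566 0.02257691 0.125     ]
bar 0.14 [0.41569106 0.02374197 0.14      ] [0.47707078 0.02277121 0.14      ]
jar [ 0.51603123 -0.08983082  0.07      ] grip mid [0.44845958 0.03213431 0.105     ]
brass 303 358 97 130
lid top front R [0.36119684 0.15496638 0.23382103]
lid top front L [0.53439302 0.15805873 0.22876153]
```

The measurements agree with the given sizes: width 173 mm, bar about 63 mm, lid radius 137 mm. That puts the case mid x at 0.447, its front at y 0.104, the hinge at y 0.2345 and the lid at about 36°. Next I'll close the lid.

```bash
python3 drive.py '[[0.06,0.005,0,0,0,0,0],[0.12,0.01,0,0,0,0,0],[0.18,0.014,0.03,0,0,0,0],[0.232,0.014,0.08,0,0,0,0],[0.232,0.014,0.13,0,0,0,0],[0.232,0.014,0.155,0,0,0,0],[0.232,0.014,0.155,0,0,0,0]]'
```

```text
time_s: 3.22
eef_pos: [0.4465, 0.1807, 0.2572]
tcp_rot: [[0.001, 1.0, -0.004], [1.0, -0.001, -0.002], [-0.002, -0.004, -1.0]]
wrist_force: [0.1, -0.6, -0.6]
gripper_width: 0.0004
gripper_force: 0.0
```

```bash
python3 drive.py '[[-0.003,0,0.015,0,0,0,0],[-0.006,0,0.03,0,0,0,0],[-0.012,0,0.042,0,0,0,0],[-0.018,0,0.052,0,0,0,0],[-0.026,0,0.062,0,0,0,0],[-0.035,0,0.070,0,0,0,0],[-0.045,0,0.078,0,0,0,0],[-0.055,0,0.085,0,0,0,0]]'
```

```text
time_s: 4.22
eef_pos: [0.4473, 0.1264, 0.1731]
tcp_rot: [[-0.001, 1.0, -0.001], [1.0, 0.001, -0.0], [-0.0, -0.001, -1.0]]
wrist_force: [-0.8, 1.2, 0.3]
gripper_width: 0.0004
gripper_force: 0.3
```

```bash
python3 drive.py '[[-0.004,0,0.004,0,0,0,0],[-0.006,0,0.008,0,0,0,0],[-0.006,0,0.010,0,0,0,0],[-0.006,0,0.010,0,0,0,0]]'
```

```text
time_s: 4.72
eef_pos: [0.4475, 0.1206, 0.1652]
tcp_rot: [[-0.002, 1.0, 0.001], [1.0, 0.002, -0.001], [-0.001, 0.001, -1.0]]
wrist_force: [-2.9, -2.2, 9.4]
gripper_width: 0.0002
gripper_force: 4.5
```

```bash
python3 drive.py '[[0,0,0.003,0,0,0,0],[0,0,0.003,0,0,0,0]]'; python3 drive.py '[[0,0,-0.05,0,0,0,0],[-0.02,0,-0.1,0,0,0,0],[-0.07,0,-0.14,0,0,0,0],[-0.12,0,-0.15,0,0,0,0],[-0.17,0,-0.15,0,0,0,0],[-0.17,0,-0.15,0,0,0,0]]'
python3 - <<'E'
from geo import *
import cv2
c=arm.camera("wrist");cv2.imwrite("pics/w1.png",c["pixels"])
E
```

```text
time_s: 4.97
eef_pos: [0.4476, 0.1206, 0.165]
tcp_rot: [[-0.002, 1.0, 0.002], [1.0, 0.002, -0.001], [-0.001, 0.002, -1.0]]
wrist_force: [-8.8, -4.2, 27.4]
gripper_width: 0.0003
gripper_force: 13.6
time_s: 5.72
eef_pos: [0.4477, -0.0514, 0.311]
tcp_rot: [[0.004, 1.0, 0.001], [1.0, -0.004, -0.001], [-0.001, 0.001, -1.0]]
wrist_force: [-0.0, 0.6, -0.0]
gripper_width: 0.0003
gripper_force: 0.0
```

View pics/w1.png

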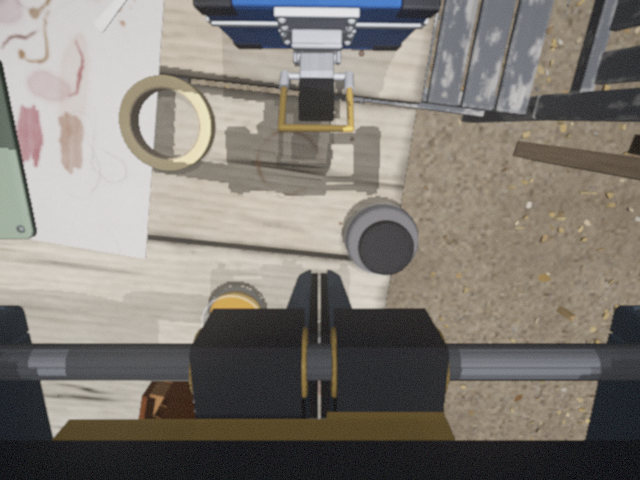

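The lid is shut: it resisted 27 N at z = 0.165. The crossbar runs from (280,128) to (353,127). I'll go down in front of the bar.

```bash
python3 - <<'E'
from geo import *
c=arm.camera("wrist")
for z in(.115,.125,.135):
    a,b=onz(c,279,127.5,z),onz(c,354,127.5,z);print(z,a,b,b[0]-a[0])
E
python3 drive.py '[[0.0,0,0.06,0,0,0,0],[0.015,0,0.12,0,0,0,0],[0.025,0,0.17,0,0,0,0],[0.03,0,0.192,0,0,0,0],[0.03,0,0.192,0,0,0,0]]'
```

```text
0.115 [0.41298621 0.02769923 0.115     ] [0.47843459 0.02761727 0.115     ] 0.06544838196143754
0.125 [0.41392876 0.02774117 0.125     ] [0.47759163 0.02766144 0.125     ] 0.06366287182253738
0.135 [0.4148713  0.02778311 0.135     ] [0.47674866 0.02770562 0.135     ] 0.06187736168363722
time_s: 6.45
eef_pos: [0.4464, -0.0173, 0.1174]
tcp_rot: [[-0.004, 1.0, -0.004], [1.0, 0.004, 0.0], [0.0, -0.004, -1.0]]
wrist_force: [-0.6, 0.7, 0.2]
gripper_width: 0.0001
gripper_force: 0.0
```

```bash
python3 drive.py '[[0,0,-0.005,0,0,0,0],[0.015,0,-0.006,0,0,0,0],[0.025,0,-0.010,0,0,0,0],[0.032,0,-0.014,0,0,0,0],[0.04,0,-0.018,0,0,0,0],[0.05,0,-0.022,0,0,0,0],[0.05,0,-0.022,0,0,0,0]]'
python3 - <<'E'
from geo import *
import cv2
a=arm.camera("scene")["pixels"][180:330,230:400];b=arm.camera("wrist")["pixels"][0:300,200:460]
cv2.imwrite("pics/c2.png",np.hstack([cv2.resize(a,(430,379)),cv2.resize(b,(328,379))]))
E
```

```text
time_s: 7.32
eef_pos: [0.4479, 0.0317, 0.1413]
tcp_rot: [[-0.002, 1.0, 0.001], [1.0, 0.002, 0.0], [0.0, 0.001, -1.0]]
wrist_force: [0.1, 0.1, 0.0]
gripper_width: 0.0004
gripper_force: 0.0
```

View pics/c2.png

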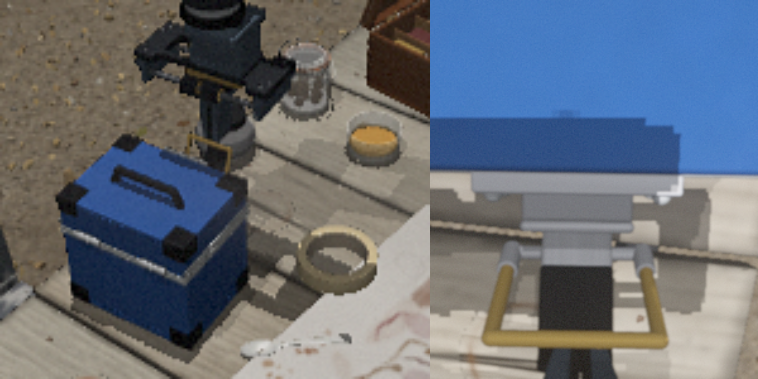

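The lid is shut. The fingertips at (578,362) are just outside the crossbar at (575,338), which still leans outward. I'll keep pushing and rising.

```bash
cat > bar.py <<'E'
from geo import *
import cv2
c=arm.camera("wrist");h=cv2.cvtColor(c["pixels"],cv2.COLOR_BGR2HSV)
m=cv2.inRange(h,(12,90,60),(32,255,255));m[290:]=0;m[:,:200]=0;m[:,460:]=0
r=m.sum(1)/255;k=np.nonzero(r>40)[0];print("bar rows",k.min() if len(k) else None,k.max() if len(k) else None)
if len(k):
    o,d=ray(c,320,k[-12:].mean() if len(k)>12 else k.mean());P=(.067,.085)
    a=d[1]**2+d[2]**2;y,z=o[1]-P[0],o[2]-P[1];b=y*d[1]+z*d[2];q=y*y+z*z-.064**2;D=b*b-a*q
    print("D",D,[np.round(o+d*t,4) for t in((-b-D**.5)/a,(-b+D**.5)/a)] if D>0 else onz(c,320,k.mean(),.149))
    row=k[-1];cols=np.nonzero(m[int(k.mean())])[0];print("cols",cols.min(),cols.max())
E
python3 bar.py; python3 drive.py '[[0.008,0,-0.001,0,0,0,0],[0.016,0,-0.002,0,0,0,0],[0.016,0,-0.002,0,0,0,0]]'; python3 bar.py
```

```text
bar rows 261 275
D 0.002750165317166743 [array([0.4479, 0.0503, 0.1468]), array([0.4483, 0.0145, 0.0484])]
cols 242 388
time_s: 7.85
eef_pos: [0.4477, 0.0476, 0.143]
tcp_rot: [[-0.002, 1.0, 0.0], [1.0, 0.002, -0.0], [-0.0, 0.0, -1.0]]
wrist_force: [0.2, -0.6, 0.2]
gripper_width: 0.0002
gripper_force: 0.0
bar rows 259 272
D 0.0036961598161436224 [array([0.448 , 0.0682, 0.149 ]), array([0.4485, 0.0276, 0.0346])]
cols 242 389
```

The bar is moving with the finger (bar y ≈ TCP y + 0.02). I'll push it past upright.

```bash
python3 drive.py '[[0.008,0,0.002,0,0,0,0],[0.016,0,0.003,0,0,0,0],[0.02,0,0.003,0,0,0,0],[0.02,0,0.003,0,0,0,0],[0.02,0,0.003,0,0,0,0]]'; python3 bar.py
```

```text
time_s: 8.52
eef_pos: [0.4476, 0.067, 0.14]
tcp_rot: [[-0.001, 1.0, 0.0], [1.0, 0.001, -0.0], [-0.0, 0.0, -1.0]]
wrist_force: [-0.5, -0.8, 0.7]
gripper_width: 0.0004
gripper_force: 0.0
bar rows None None
```

```bash
python3 drive.py '[[-0.04,0,0,0,0,0,0],[-0.08,0,-0.03,0,0,0,0],[-0.11,0,-0.07,0,0,0,0],[-0.12,0,-0.10,0,0,0,0],[-0.12,0,-0.10,0,0,0,0]]'
python3 - <<'E'
from geo import *
import cv2
c=arm.camera("wrist");p=c["pixels"][0:250,190:490]
cv2.imwrite("pics/w3.png",cv2.resize(p,(720,600)))
for n,y,z in(("plate bar",.095,.143),("levtip",.03,.105)):print(n,proj(c,np.array([.447,y,z])))
E
```

```text
time_s: 9.2
eef_pos: [0.4491, -0.054, 0.2421]
tcp_rot: [[0.001, 1.0, 0.005], [1.0, -0.001, -0.001], [-0.001, 0.005, -1.0]]
wrist_force: [-0.3, 0.6, -0.1]
gripper_width: 0.0005
gripper_force: 0.0
plate bar [314.49623358   2.26266045]
levtip [315.02550193 118.21022182]
```

View pics/w3.png

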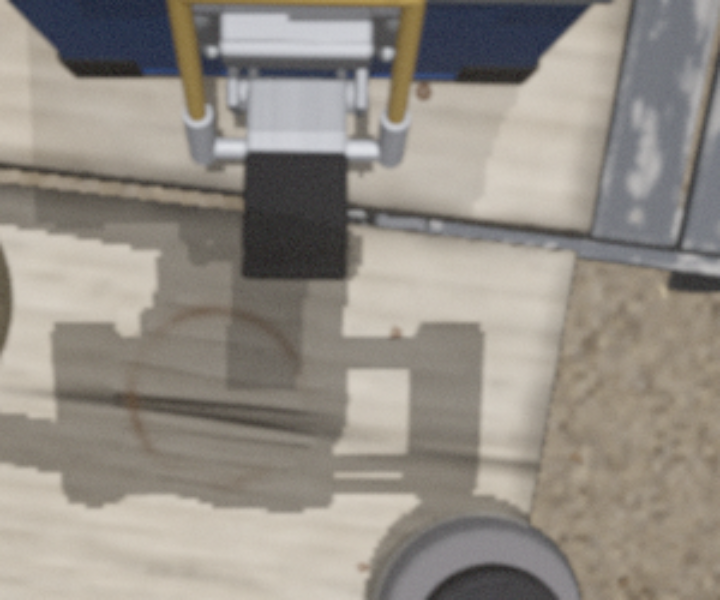

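The loop's legs now reach up over the hook, with the bar out of view behind the top edge. The lever is still raised, its grip end at crop (295,278). Now I'll tilt the tool by 35° to push the lever.

```bash
python3 drive.py '[[0,0,0,0,9,0,0],[0,0,0,0,18,0,0],[0,0,0,0,27,0,0],[0,0,0,0,35,0,0],[0,0,0,0,35,0,0],[0,0,0,0,35,0,0]]'
python3 - <<'E'
from geo import *
import cv2
print(np.round(arm.sense()["joints"],1))
c=arm.camera("wrist");cv2.imwrite("pics/w4.png",c["pixels"])
for n,y,z in(("plate bar",.095,.143),("levtip",.036,.109)):print(n,proj(c,np.array([.447,y,z])))
E
```

```text
time_s: 10.0
eef_pos: [0.4474, -0.0523, 0.2394]
tcp_rot: [[-0.0, 1.0, -0.002], [0.82, 0.002, 0.573], [0.573, -0.001, -0.82]]
wrist_force: [-0.2, -0.2, 0.1]
gripper_width: 0.0005
gripper_force: 0.0
[-29.9  14.  101.1  29.8  85.  -38. ]
plate bar [319.05139124 143.17561512]
levtip [318.92718935 226.86023742]
```

View pics/w4.png

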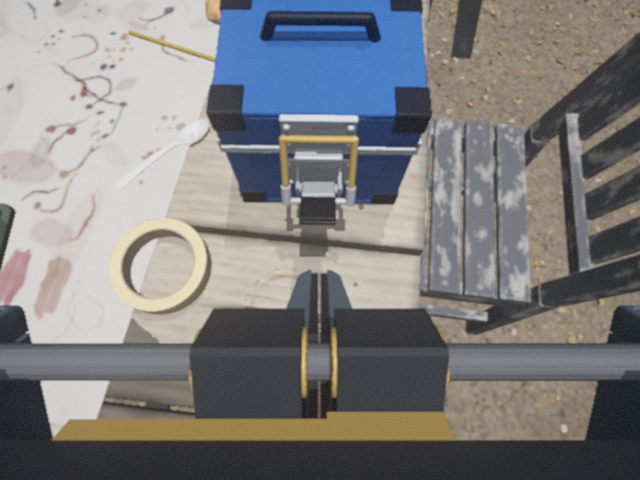

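The crossbar rests on the strike plate above the hook (rows 136–142, columns 282–356). The lever tip is at about (318,222). I'll bring the fingertips over the lever.

```bash
cat > to.py <<'E'
import sys;from geo import *
s=arm.sense();p=s["eef_pos"];R=np.array(s["tcp_rot"]);a=sys.argv[1:]
for q in a:
    y,z=map(float,q.split(","));print(q,np.round(R.T@(np.array([.447,y,z])-p),3))
E
python3 drive.py '[[0.01,0,0.04,0,0,0,0],[0.02,0,0.08,0,0,0,0],[0.03,0,0.11,0,0,0,0],[0.035,0,0.133,0,0,0,0],[0.025,0,0.146,0,0,0,0],[0.016,0,0.158,0,0,0,0],[0.016,0,0.158,0,0,0,0]]'
python3 to.py .0515,.115 .044,.1 .038,.089 .037,.078 .037,.066 .038,.056 .039,.047
```

```text
time_s: 10.92
eef_pos: [0.4474, 0.0505, 0.1189]
tcp_rot: [[0.0, 1.0, -0.002], [0.819, 0.001, 0.574], [0.574, -0.002, -0.819]]
wrist_force: [0.3, -0.4, 0.0]
gripper_width: 0.0005
gripper_force: 0.0
.0515,.115 [-0.001 -0.     0.004]
.044,.1 [-0.016 -0.     0.012]
.038,.089 [-0.027 -0.     0.017]
.037,.078 [-0.034 -0.     0.026]
.037,.066 [-0.041 -0.     0.036]
.038,.056 [-0.046 -0.     0.044]
.039,.047 [-0.051 -0.     0.052]
```

```bash
python3 drive.py '[[-0.001,0,0.004,0,0,0,0],[-0.009,0,0.008,0,0,0,0],[-0.016,0,0.012,0,0,0,0],[-0.022,0,0.015,0,0,0,0],[-0.027,0,0.017,0,0,0,0],[-0.031,0,0.022,0,0,0,0],[-0.034,0,0.026,0,0,0,0]]'
python3 drive.py '[[-0.004,0,0.005,0,0,0,0],[-0.007,0,0.010,0,0,0,0],[-0.010,0,0.014,0,0,0,0],[-0.012,0,0.018,0,0,0,0]]'
python3 - <<'E'
from geo import *
import cv2
c=arm.camera("wrist");cv2.imwrite("pics/w5.png",cv2.resize(c["pixels"][0:320,160:480],(600,600)))
E
python3 to.py .039,.047 .042,.04 .046,.035 .052,.028 .06,.023
```

```text
time_s: 11.8
eef_pos: [0.4476, 0.0379, 0.0785]
tcp_rot: [[-0.001, 1.0, -0.001], [0.819, 0.001, 0.574], [0.574, -0.0, -0.819]]
wrist_force: [0.8, 1.7, 0.4]
gripper_width: 0.0009
gripper_force: 0.5
time_s: 12.3
eef_pos: [0.4477, 0.0385, 0.057]
tcp_rot: [[-0.001, 1.0, -0.001], [0.819, 0.001, 0.574], [0.574, 0.0, -0.819]]
wrist_force: [0.1, 1.9, 2.4]
gripper_width: 0.0001
gripper_force: 1.1
.039,.047 [-0.005 -0.001  0.008]
.042,.04 [-0.007 -0.001  0.016]
.046,.035 [-0.006 -0.001  0.022]
.052,.028 [-0.005 -0.001  0.031]
.06,.023 [-0.002 -0.     0.04 ]
```

View pics/w5.png

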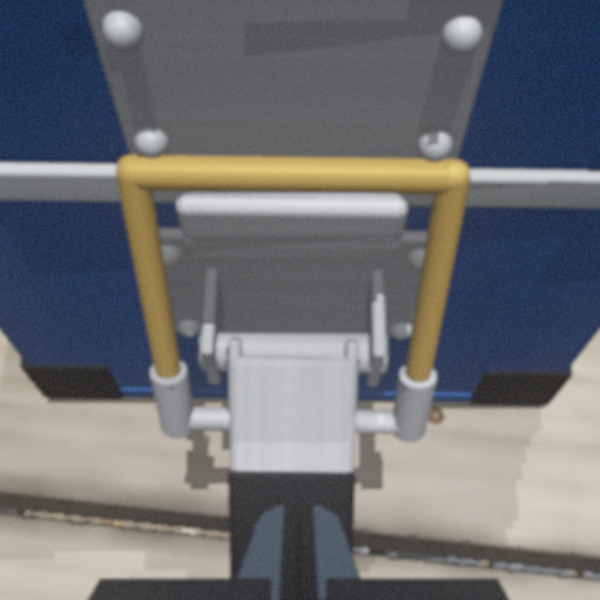

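The crossbar at crop (295,175) is behind the hook's lip at (290,205), and the fingertips are on the grip. Pressing on.

```bash
python3 drive.py '[[-0.003,0,0.004,0,0,0,0],[-0.005,0,0.008,0,0,0,0],[-0.006,0,0.012,0,0,0,0],[-0.007,0,0.016,0,0,0,0],[-0.006,0,0.022,0,0,0,0],[-0.005,0,0.026,0,0,0,0]]'
python3 drive.py '[[0.001,0,0.005,0,0,0,0],[0.002,0,0.01,0,0,0,0],[0.003,0,0.014,0,0,0,0],[0.003,0,0.014,0,0,0,0]]'; python3 to.py .06,.023
```

```text
time_s: 13.1
eef_pos: [0.4476, 0.0493, 0.0327]
tcp_rot: [[-0.001, 1.0, -0.001], [0.819, 0.001, 0.573], [0.573, -0.0, -0.819]]
wrist_force: [0.3, -0.9, 0.7]
gripper_width: 0.0008
gripper_force: 0.4
time_s: 13.6
eef_pos: [0.4473, 0.0599, 0.0231]
tcp_rot: [[-0.001, 1.0, -0.001], [0.819, 0.002, 0.574], [0.574, -0.001, -0.819]]
wrist_force: [0.3, 0.3, -0.4]
gripper_width: 0.0003
gripper_force: 0.0
.06,.023 [-0. -0.  0.]
```

```bash
python3 drive.py '[[0.005,0,0.003,0,0,0,0],[0.009,0,0.006,0,0,0,0],[0.009,0,0.006,0,0,0,0]]'
python3 - <<'E'
from geo import *
import cv2
c=arm.camera("wrist");cv2.imwrite("pics/w6.png",cv2.resize(c["pixels"][0:320,160:480],(600,600)))
E
```

```text
time_s: 13.98
eef_pos: [0.4484, 0.0668, 0.0233]
tcp_rot: [[-0.006, 1.0, 0.002], [0.824, 0.004, 0.566], [0.566, 0.005, -0.824]]
wrist_force: [-5.0, -22.2, 10.1]
gripper_width: 0.0004
gripper_force: 10.6
```

View pics/w6.png

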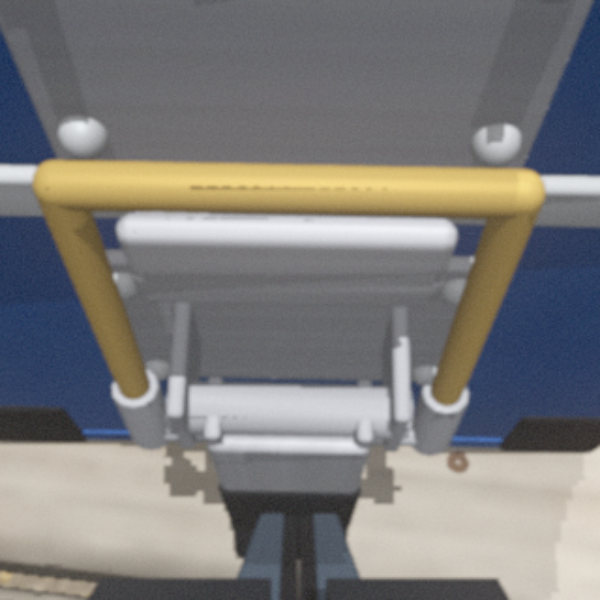

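The lever is flat (stopped at 22 N) and the crossbar at crop (290,185) sits behind the lip, in the hook. I'll retreat and check by numbers.

```bash
python3 drive.py '[[-0.015,0,-0.02,0,0,0,0],[-0.03,0,-0.06,0,0,0,0],[-0.03,0,-0.12,0,0,0,0],[-0.03,0,-0.17,0,0,0,0],[-0.03,0,-0.20,0,0,0,0],[-0.03,0,-0.20,0,0,0,0]]'
python3 - <<'E'
from geo import *
import cv2
c=arm.camera("wrist");h=cv2.cvtColor(c["pixels"],cv2.COLOR_BGR2HSV)
m=cv2.inRange(h,(15,90,80),(32,255,255));m[:,:265]=0;m[:,375:]=0;m[280:]=0
r=m.sum(1)/255;k=np.nonzero(r>25)[0];print("bar rows",k.min(),k.max(),"expected",proj(c,np.array([.447,.092,.131])))
p=c["pixels"][:280,290:350].max(2)<60
n=p.sum(1);k=np.nonzero(n>12)[0];print("dark grip rows",k)
for q in(0,.3,.6,2.1):print(q,proj(c,np.array([.447,.083-.073*np.sin(q),.08-.073*np.cos(q)])))
E
```

```text
time_s: 14.78
eef_pos: [0.4489, -0.0699, 0.1716]
tcp_rot: [[-0.002, 1.0, 0.004], [0.82, -0.0, 0.572], [0.572, 0.004, -0.82]]
wrist_force: [0.4, 1.3, -0.3]
gripper_width: 0.0005
gripper_force: 0.0
bar rows 70 78 expected [316.15661273  78.94676953]
dark grip rows [158 159 160 161 162 163 164 165 166 167 168 169 170 171 172 173 174 175
 176 177 178 179 180 181 182 183 184]
0 [316.35308983 176.79786269]
0.3 [316.3023494 195.6204621]
0.6 [316.24323258 210.84173547]
2.1 [315.95436443 183.19136662]
```

```bash
python3 -c "
from rig import arm
print(arm.sign_off())"
```

```text
the job is handed in; nothing more can be done
None
```

The lid is shut, the crossbar is seated in the hook, the lever is pressed flat and the job is handed in at about 15 s. I viewed 11 pictures, one over the limit of 10.

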